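Set the telescoping cradle to the next hole and lay the long roller in it

TASK

The roller cradle is one hole too short for the long roller. Press in its spring button, draw the sliding sleeve out until the button snaps right out through the next hole, and prove the lock with a steady outward tug on the sleeve of about 15 N (1.5 kg), never hauling on the button with more than 20 N. Then lift the long roller off the wooden rack, lay it gently with its two end journals in the cradle's two vees, and let go; leave the short roller and the other things on the bench where they are.

Things in the scene. Friction and masses are not known exactly. Their poses are not given: they have to be found in the camera images.
- cradle: Steel telescoping roller cradle, bolted down. Origin on the bench under its fixed vee; +y: the way the sleeve draws out, +x: the side where the button sticks out, z up. Base plate 130 (x) x 90 (y) x 10 mm, socket block 50 x 44, 80 high; from it a fixed dark inner tube 30 mm square runs along +y to y = 205, axis 55 mm above the bench. The sleeve slides over it.
- sleeve: Bright square sleeve, 36 mm outside (faces at x = +-18 mm of the cradle, z 37 to 73), wall 2 mm, 195 long, with the second vee and a foot near its outer end. Slides along the cradle's y with about 2 N. Origin where the axis of a journal seated in its vee passes (125 mm up): 200 mm from the fixed vee when closed, as at the start; 230 to 236 with the button in the next hole. Axes as the cradle's.
- sleeve_end (a point): Middle of the sleeve's end nearest the base, on its axis, 55 mm up; moves with the sleeve. In the sleeve's +x face is a row of three round holes, 12.5 mm across, evenly spaced 30 to 35 mm apart. At the start the button is in the one farthest from this end; drawing the sleeve out (+y) brings the middle one, the next hole, over it.
- button: Spring button: round-ended steel pin, 10 mm wide, carried by the inner tube, pointing to the cradle's +x. Origin at its crown. Out through a hole, the crown is 23 mm from the tube's axis, 5 mm proud of the sleeve's face, some 1.2 mm of play each way. 2.7 N starts it, 5 N presses it flush. Under the wall the crown rides about 16 mm from the axis and springs out in the next hole that comes over it.
- pinch (a point): Point on the tube's axis behind the button: y = 100 mm of the cradle, 55 mm up, fixed. Pinching the sleeve across x here, with 20 N or more, presses the button flush. It is not yet free of the 2 mm wall, but then its round end gives way when the sleeve is pulled along y with 4 to 15 N; less pressed, it locks. Over 20 N between button and sleeve, pulled or pushed, harms the button.
- near_vee (a point): Where the axis of a journal seated in the fixed vee passes: 125 mm above the bench, over the cradle's origin. Both vees are alike: two flats at 45 degrees, open to the top, 10 mm thick along y, mouth 40 mm wide, top edges 134 mm above the bench, on a stem 12 mm thick along y.
- rack: Fixed plywood rack, 220 (x) x 130 (y) mm, origin under its centre on the bench. Two notched boards (y = +-45 mm, 18 thick, tops 50 mm above the bench) hold two rollers parallel to its y axis, at x = -50 and +50 mm, axes 61 mm above the bench; either roller may be in either place. Between the boards its base is 12 mm high.
- long_roller: The long roller: aluminium body 34 mm across and 200 mm long, at each end a steel journal 18 mm across and 35 mm long (270 mm over all), about 0.55 kg. Origin at its middle, on its axis, which is its y axis.
- short_roller: The short roller, which stays in the rack: same shape, body 140 mm long, 210 mm over all. Origin at its middle, y along its axis.
- spanner: Open-ended steel spanner, 190 mm, flat on the bench. Bystander.
- hammer: Hammer, 280 mm, lying. Bystander.
- driver: Screwdriver, 200 mm, lying. Bystander.
- grease_tin: Round steel tin, 72 mm across, 75 mm high. Bystander.
- spacer: Brass stepped spacer, 42 mm across, 30 mm high, standing. Bystander.
- try_square: Steel engineer's square, 130 x 120 mm, flat on the bench. Bystander.
- disc: Grinding disc, 125 mm across, flat on the bench. Bystander.

How it is judged:
By the outcome, as a careful person would: the job done as asked, in the order asked, and still so for the second after the job is handed in, with the robot touching nothing.
It also fails if it takes over 72 s, if anything falls off the work surface, if the arm or the gripper's body presses on something with over 40 N, if the wrist force passes 120 N, or if a joint passes its speed limit or range.

ROBOT

A 7-joint arm with a two-finger parallel gripper is mounted at the origin on the work surface. World frame = base frame: x ahead of the robot, y to its left, z up, the work surface at z = 0. Lengths are in m, angles in rad, forces in N, time in s.
With the tool pointing down it reaches from about 0.4 to 0.75 m from the base axis. Payload 19.5 kg.
Tool frame: the origin (TCP) lies midway between the tips of the shut fingers; the grasp point (between the pads) lies 19 mm behind it; x points along the fingers, y is the direction in which the jaws open and shut, and the axes are right-handed (so a half turn about x gives the same grasp; the last joint's range is limited). The gripper opens to 85 mm and grips with 20 to 120 N. Pads are 22 mm wide; open, the fingers measure 114 mm over their backs; the gripper's body (76 mm by 85 mm) begins 54 mm behind the grasp point. The pads swing forward as they close: fully open they stand 13 mm farther back than shut.
Start: joints at [-0.042, 0.707, -0.028, 1.485, 0.022, 0.951, -0.075], TCP at [0.575, 0, 0.21] pointing down, gripper open.
Joint ranges: [-2.71, 2.71], [-0.32, 2.16], [-1.57, 1.52], [0, 2.45], [-1.46, 4.6], [0, 2.02], [-2.83, 2.83]. Speed limits (rad/s): [1.89, 1.89, 2.57, 2.57, 3.01, 3.01, 3.01].

INTERFACE

Orientations are given as a unit quaternion [x, y, z, w].
In Python, from workcell import robot gives the robot as it stands.
- The arm moves only by the tool arm_command, never from a script. Its argument "deltas" is a list of rows, each a list of 2 entries, a list of its own where there are three numbers: the shift along the tool's x, y, z in m, then the turn about the tool's x in rad. In form: [[[dx, dy, dz], spin], ...]. A call has 1 to 5 rows; each row shifts and turns the commanded pose from where the row before left it, along the tool's axes as they then stand; what a row does not reach is not made up. A row lasts 1/8 s, in which the tool goes at most 62.5 mm and 10.7 degrees, less where a joint would pass 70% of its speed; a pose out of reach is approached as far as the arm can. A call is refused whole if a number of a shift passes 0.0625 or a number of a turn 0.188, either way. A call with a gripper value outside its range is refused whole. "hand" is the opening, from 0 (shut) to 1 (fully open), set as the call begins (left out, the last holds). The fingers move at their own pace and stop on an object; "grip_force" is the grip in N (left out, the last holds). Time passes only in rows, so rows that do not move let the fingers close. It gives the time, the measured TCP pose, the force and the opening at its end, in the units of the state.
- robot.get_obs(): the state, without advancing time (a new reading comes with each control period).
- robot.snapshot(name): name is "scene" or "side" or "wrist"; returns (picture, depth): 400x640x3 uint8, red, green, blue; 400x640 float32, m along the optical axis (not along the pixel's ray), 0 where there is no reading.
- robot.get_calibration(name): a dict with "camera_matrix" (3x3 intrinsics, pixels), "pose" (4x4, takes a point from camera to world coordinates); the wrist camera has in their place "mount" (4x4, takes a point from camera to tool coordinates, whose origin is the TCP and whose axes are the tool frame's). Camera axes: x right, y down, z forward; pixel columns grow to the right and rows downward; lengths in m; the calibration is good to about 2 mm. A picture is of the moment at which its call begins: read the wrist's pose just before it. get_calibration takes no time and is no camera call.
- robot.job_done(): hands the job in, once; it reports no verdict.
The state is a dict: "t": time; "q": joint angles; "qvel": joint speeds; "joint_torque": joint torques, N m; "eef_pos": TCP position; "orientation": TCP orientation; "wrist_force": force on the tool from outside, world axes, zero at the start; "torque": the same for the moment, N m; "width": finger opening in m.
Only numpy, scipy, OpenCV 4.12 (cv2) and the standard library are available. Lean on these libraries where they do the work, as an engineer would, in place of code of your own. Each camera call takes 0.05 s, during which the arm holds its last target.

## Working session

There is one attempt and no reset: what is moved stays moved. The work goes in short steps, Python scripts to look and compute and a tool call to move; the robot and the scene stay as the last step left them, time stands still between calls to the robot, and variables do not carry over. Pictures are saved under pics/ and viewed, and the job is handed in when it is done.

Besides the shell and the picture viewer there is one more tool, called after "Call:" in YAML: its name, and indented under it one key for each argument. arm_command: Moves the arm, as the interface text tells. Its arguments: {"type":"object","properties":{"deltas":{"type":"array"},"hand":{"type":"number"},"grip_force":{"type":"number"}},"required":["deltas"]}

```bash
ls; mkdir -p pics; cat > h.py <<'E'
import numpy as np, cv2
from scipy.spatial.transform import Rotation as R
from workcell import robot
def snap(name,fn):
    o=robot.get_obs()
    im,d=robot.snapshot(name)
    c=robot.get_calibration(name)
    K=np.array(c["camera_matrix"])
    if "pose" in c: T=np.array(c["pose"])
    else:
        W=np.eye(4);W[:3,:3]=R.from_quat(o["orientation"]).as_matrix();W[:3,3]=o["eef_pos"]
        T=W@np.array(c["mount"])
    cv2.imwrite(f"pics/{fn}.png",im[:,:,::-1]); np.savez(f"pics/{fn}.npz",im=im,d=d,K=K,T=T)
    return im,d,K,T
def load(fn):
    z=np.load(f"pics/{fn}.npz"); return z["im"],z["d"],z["K"],z["T"]
def cloud(d,K,T):
    v,u=np.mgrid[:d.shape[0],:d.shape[1]]
    P=np.stack([(u-K[0,2])/K[0,0]*d,(v-K[1,2])/K[1,1]*d,d],-1)
    return P@T[:3,:3].T+T[:3,3]
def ray(u,v,z,K,T):
    r=T[:3,:3]@np.linalg.inv(K)@np.array([u,v,1.]); o=T[:3,3]
    return o+r*(z-o[2])/r[2]
def proj(P,K,T):
    p=np.linalg.inv(T)@np.append(P,1); p=K@p[:3]; return p[:2]/p[2]
E
python3 - <<'E'
from h import *
o=robot.get_obs()
for k,v in o.items(): print(k,np.round(v,4))
for n in ["scene","side","wrist"]:
    im,d,K,T=snap(n,n+"0"); print(n,K.round(1).tolist(),T.round(3).tolist(),(d>0).mean())
E
```

```text
pics
t 0.0
q [-0.0417  0.7071 -0.0276  1.485   0.022   0.9509 -0.0755]
qvel [ 0.0008 -0.0007 -0.0002 -0.0006  0.0008  0.      0.0003]
joint_torque [-3.40000e-03 -8.83211e+01  1.23310e+00 -2.36173e+01  1.67000e-02
  6.40000e-03 -0.00000e+00]
eef_pos [ 0.5747 -0.      0.2094]
orientation [-0.4997 -0.5002  0.5003 -0.4997]
wrist_force [ 0.0435 -0.1005  0.4631]
torque [-0.0227 -0.0505 -0.0146]
width 0.0856
scene [[439.1, 0.0, 322.3], [0.0, 439.1, 198.7], [0.0, 0.0, 1.0]] [[-0.586, 0.496, -0.64, 1.416], [0.81, 0.359, -0.464, 0.601], [-0.001, -0.791, -0.612, 0.9], [0.0, 0.0, 0.0, 1.0]] 0.991671875
side [[460.6, 0.0, 324.7], [0.0, 460.6, 209.0], [0.0, 0.0, 1.0]] [[-0.775, -0.488, 0.403, -0.088], [-0.632, 0.614, -0.472, 0.735], [-0.017, -0.62, -0.784, 1.342], [0.0, 0.0, 0.0, 1.0]] 0.99569140625
wrist [[314.4, 0.0, 320.4], [0.0, 314.4, 204.0], [0.0, 0.0, 1.0]] [[1.0, 0.001, -0.0, 0.575], [0.001, -0.958, -0.286, 0.073], [-0.001, 0.286, -0.958, 0.374], [0.0, 0.0, 0.0, 1.0]] 0.99597265625
```

View pics/scene0.png

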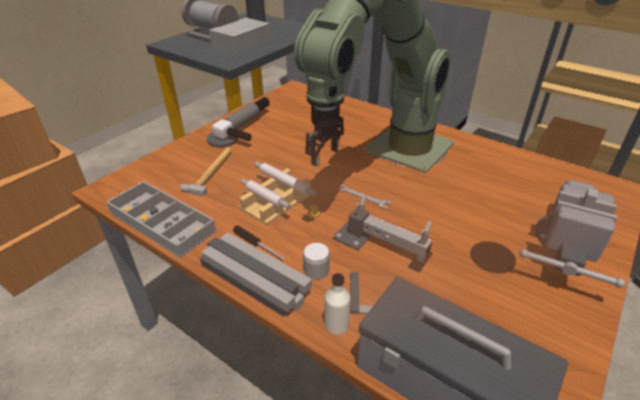

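View pics/side0.png

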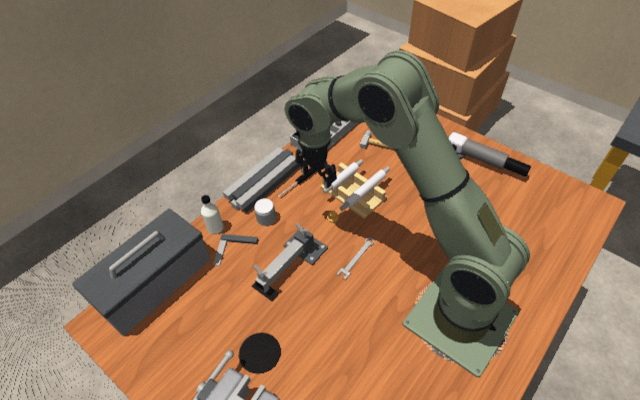

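View pics/wrist0.png

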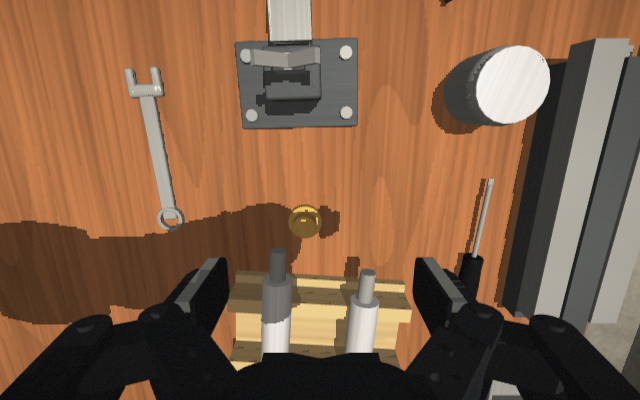

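The wrist image shows the base plate at (300,83), the brass spacer at (305,222), and the roller ends at (278,265) and (367,285). The sleeve runs away along about world +y.

```bash
python3 - <<'E'
from h import *
o=robot.get_obs()
print(R.from_quat(o["orientation"]).as_matrix().round(3))
im,d,K,T=load("wrist0")
for n,(u,v,z) in dict(plTL=(236,43,.01),plTR=(357,38,.01),plBR=(357,127,.01),plBL=(243,128,.01),bTL=(246,56,.012),bTR=(346,52,.012),bBL=(252,115,.012),bBR=(346,112,.012),spacer=(305,220,.03),tin=(513,84,.075),jl=(278,250,.061),jr=(368,270,.061)).items():
    print(n,ray(u,v,z,K,T).round(4))
# stitched top view from scene+side
W=np.zeros((600,800,3),np.uint8)
for n in ["scene0","side0"]:
    im,d,K,T=load(n); P=cloud(d,K,T); m=(d>0)&(P[...,2]>-.01)&(P[...,2]<.16)&(P[...,0]>.2)&(P[...,0]<.9)
    H=np.full((600,800),-1.); 
    q=P[m]; c=im[m]; u=((q[:,1]+.3)*1000).astype(int); v=((.85-q[:,0])*1000).astype(int)
    ok=(u>=0)&(u<800)&(v>=0)&(v<600)
    o=np.argsort(q[ok][:,2]); A=np.zeros_like(W); A[v[ok][o],u[ok][o]]=c[ok][o][:,::-1]
    A=cv2.dilate(A,np.ones((3,3)))
    cv2.imwrite(f"pics/top_{n}.png",A)
for f in ["scene0","side0"]:
    im=load(f)[0]; 
    x0,y0,x1,y1=(320,170,450,280) if f=="scene0" else (240,210,350,310)
    cv2.imwrite(f"pics/crop_{f}.png",cv2.resize(im[y0:y1,x0:x1,::-1],None,fx=6,fy=5.4,interpolation=cv2.INTER_CUBIC))
E
```

```text
[[-0.001  1.     0.   ]
 [-0.     0.    -1.   ]
 [-1.    -0.001  0.   ]]
plTL [0.4861 0.1405 0.01  ]
plTR [0.6128 0.1454 0.01  ]
plBR [0.6159 0.055  0.01  ]
plBL [0.4875 0.0538 0.01  ]
bTL [0.4962 0.1278 0.012 ]
bTR [0.6015 0.1317 0.012 ]
bBL [0.4989 0.0679 0.012 ]
bBR [0.603  0.0712 0.012 ]
spacer [ 0.557  -0.0489  0.03  ]
tin [0.7463 0.0956 0.075 ]
jl [ 0.5288 -0.0725  0.061 ]
jr [ 0.6276 -0.0966  0.061 ]
```

View pics/crop_scene0.png

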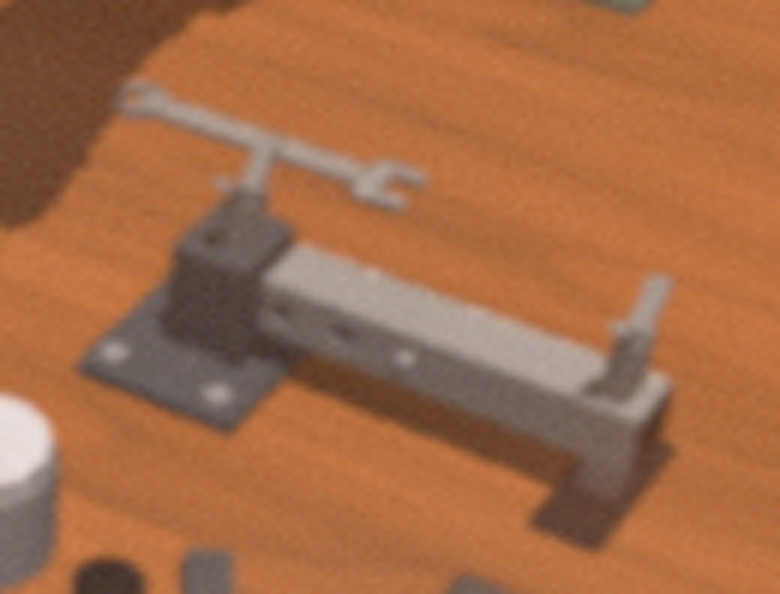

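View pics/top_side0.png

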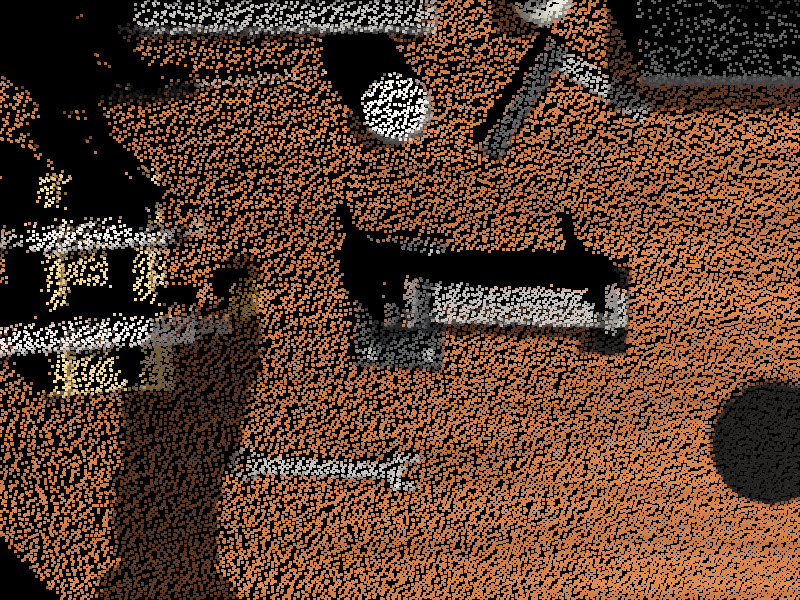

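Call:
arm_command:
  deltas:
    - [[-0.008,-0.005,-0.036],0]
    - [[-0.008,-0.005,-0.036],0]
    - [[-0.008,-0.005,-0.036],0]
    - [[-0.008,-0.005,-0.036],0]
    - [[-0.008,-0.005,-0.036],0]

```text
t: 0.78
eef_pos: [0.5496, 0.1812, 0.25]
orientation: [-0.5, -0.5, 0.5, -0.5]
wrist_force: [0.9, -0.2, 0.3]
width: 0.0856
```

Call:
arm_command:
  deltas:
    - [[0,0,0],0]
    - [[0,0,0],0]

```text
t: 1.02
eef_pos: [0.55, 0.1794, 0.2496]
orientation: [-0.5, -0.5, 0.5, -0.5]
wrist_force: [-0.1, -0.5, -0.7]
width: 0.0853
```

```bash
python3 - <<'E'
from h import *
print(robot.get_obs()["eef_pos"],abs(robot.get_obs()["qvel"]).max())
snap("wrist","wrist1");snap("side","side1");snap("scene","scene1")
E
```

```text
[0.54999683 0.1793742  0.24962614] 0.015376223576691767
```

View pics/wrist1.png

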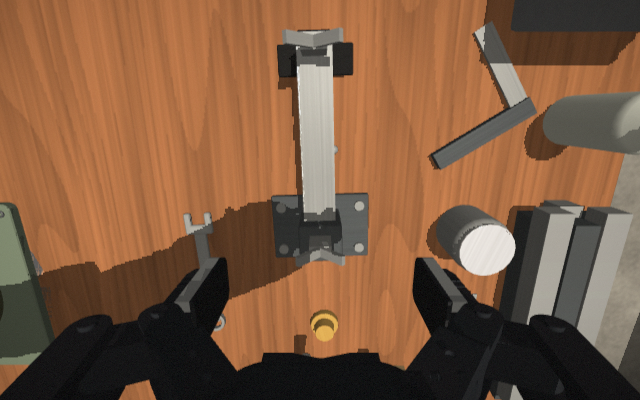

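View pics/scene1.png

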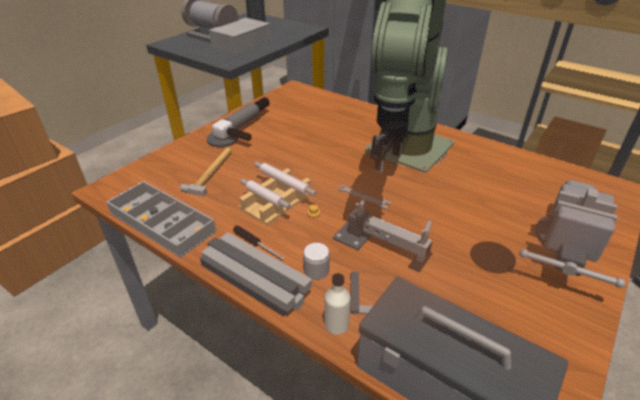

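View pics/side1.png

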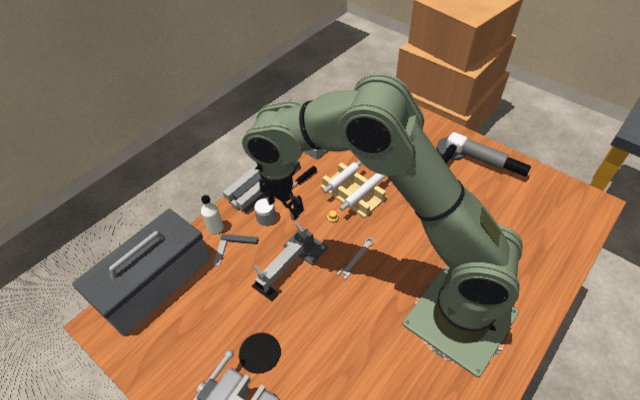

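The wrist view shows the sleeve from (318,220) to (315,45), the button at (336,150), the far vee at (314,37), and the near vee at (320,258).

```bash
python3 - <<'E'
from h import *
im,d,K,T=load("wrist1")
g=im.astype(int); P=cloud(d,K,T)
m=(g.min(-1)>110)&((g.max(-1)-g.min(-1))<45)&(abs(P[...,2]-.073)<.006)
m[:,:290]=0;m[:,350:]=0
for v in range(80,200,15):
    us=np.where(m[v])[0]
    if len(us): print(v,us.min(),us.max(),ray(us.min()-.5,v,.073,K,T)[:2].round(4),ray(us.max()+.5,v,.073,K,T)[:2].round(4), P[v,us,2].mean().round(4))
vs,us=np.where(m); pts=np.array([ray(u,v,.073,K,T)[:2] for u,v in zip(us,vs)])
(c,s,a)=cv2.minAreaRect((pts*1000).astype(np.float32)); print(c,s,a)
print(proj([.548,.199,.055],K,T))
cv2.imwrite("pics/w1c.png",cv2.resize(im[20:270,260:390,::-1],None,fx=4.4,fy=2.3*1,interpolation=cv2.INTER_CUBIC))
cv2.imwrite("pics/w1d.png",cv2.resize(im[20:160,260:380,::-1],None,fx=4,fy=4,interpolation=cv2.INTER_CUBIC))
cv2.imwrite("pics/w1e.png",cv2.resize(im[130:270,260:380,::-1],None,fx=4,fy=4,interpolation=cv2.INTER_CUBIC))
E
```

```text
80 298 332 [0.5268 0.2817] [0.5623 0.2817] 0.0738
95 298 332 [0.5265 0.2673] [0.5624 0.2674] 0.0738
110 299 333 [0.5273 0.2526] [0.5637 0.2526] 0.0737
125 300 333 [0.528  0.2375] [0.5638 0.2375] 0.0736
140 300 333 [0.5277 0.2219] [0.564  0.2219] 0.0736
155 301 333 [0.5285 0.206 ] [0.5642 0.206 ] 0.0739
170 302 334 [0.5293 0.1895] [0.5655 0.1896] 0.0737
185 303 334 [0.5302 0.1727] [0.5658 0.1727] 0.0735
(545.9248046875, 229.1884765625) (35.989871978759766, 194.72731018066406) 1.7040740251541138
[318.59309687 158.95210169]
```

View pics/w1d.png

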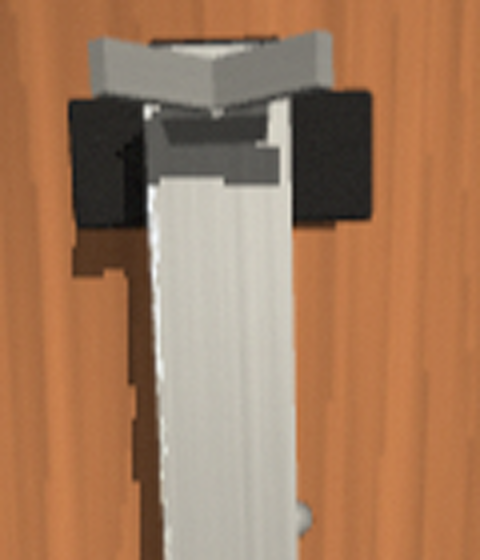

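View pics/w1e.png

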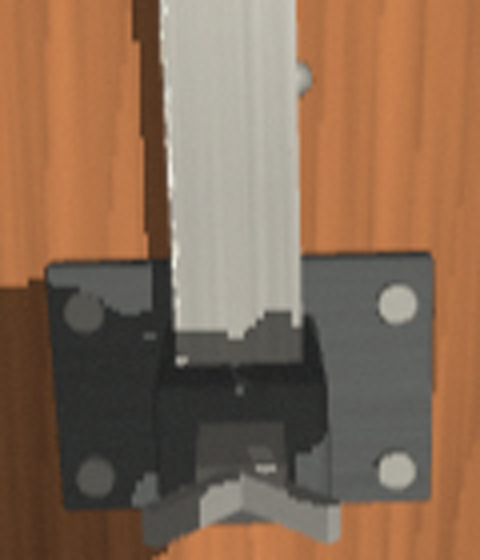

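```bash
python3 - <<'E'
from h import *
im,d,K,T=load("wrist1")
a=np.deg2rad(1.7); ex=np.array([np.cos(a),np.sin(a)]); ey=np.array([-np.sin(a),np.cos(a)])
b=ray(336.2,149.7,.055,K,T)[:2]; print("button",b.round(4))
c=np.array([.54592,.22919])
print("sleeve end", (c-.0974*ey).round(4), "end->button", (b-(c-.0974*ey))@ey, "lateral",(b-c)@ex)
print("origin from button", (b-ey*.1-ex*((b-c)@ex)).round(4))
q=np.array([ray(u,v,z,K,T)[:2] for u,v,z in [(273.5,197,.01),(367.5,193.5,.01),(367,254.5,.01),(277,257,.01)]]); print(q.round(4),q.mean(0).round(4))
P=cloud(d,K,T)
# vees: depth points above 0.1
for nm,sl in dict(far=(slice(20,60),slice(275,350)),near=(slice(240,275),slice(285,355))).items():
    p=P[sl].reshape(-1,3); p=p[(p[:,2]>.105)&(p[:,2]<.15)]; 
    l=(p[:,:2]-c); 
    print(nm,len(p),p.min(0).round(4),p.max(0).round(4), "ey rng",(l@ey).min(),(l@ey).max(),"ex rng",(l@ex).min(),(l@ex).max())
E
```

```text
button [0.568  0.2095]
sleeve end [0.5488 0.1318] end->button 0.07707607529587349 lateral 0.021457633701822736
origin from button [0.5495 0.1089]
[[0.4876 0.1415]
 [0.6127 0.1464]
 [0.6158 0.0576]
 [0.4888 0.0536]] [0.5512 0.0998]
far 979 [0.5187 0.3033 0.1051] [0.5676 0.316  0.1353] ey rng 0.07449190184412557 0.08686267775946935 ex rng -0.024759423103539378 0.023976665481247158
near 660 [0.5249 0.103  0.1051] [0.5736 0.1162 0.1354] ey rng -0.1256680622193298 -0.1133504570002189 ex rng -0.02459200594495595 0.024259971229708098
```

Call:
arm_command:
  deltas:
    - [[0.02,0,-0.015],-0.0297]
    - [[0.04,-0.0026,-0.015],0]
    - [[0.05,0,0],0]
    - [[0.05,0,0],0]

```text
t: 1.68
eef_pos: [0.547, 0.2094, 0.0885]
orientation: [0.493, 0.507, -0.493, 0.507]
wrist_force: [1.3, -0.6, 0.3]
width: 0.0851
```

Call:
arm_command:
  deltas:
    - [[0.03,0,0],0]
    - [[0.02,0,0],0]
    - [[0.006,0,0],0]
    - [[0,0,0],0]

```text
t: 2.17
eef_pos: [0.5471, 0.2096, 0.0342]
orientation: [0.493, 0.507, -0.493, 0.507]
wrist_force: [0.7, -0.1, 0.0]
width: 0.0853
```

```bash
python3 - <<'E'
from h import *
o=robot.get_obs();print(o["t"],o["eef_pos"],o["wrist_force"],R.from_quat(o["orientation"]).as_matrix().round(4).tolist())
snap("wrist","wrist2");im=snap("side","side2")[0];im2=snap("scene","scene2")[0]
cv2.imwrite("pics/s2.png",np.hstack([cv2.resize(im[200:310,230:340,::-1],(400,400),interpolation=2),cv2.resize(im2[160:280,330:450,::-1],(400,400),interpolation=2)]))
E
```

```text
2.175 [0.54709762 0.20963414 0.03416113] [ 0.69271562 -0.10575217  0.03328913] [[0.0, 0.9996, 0.0293], [-0.0001, 0.0293, -0.9996], [-1.0, 0.0, 0.0001]]
```

View pics/wrist2.png

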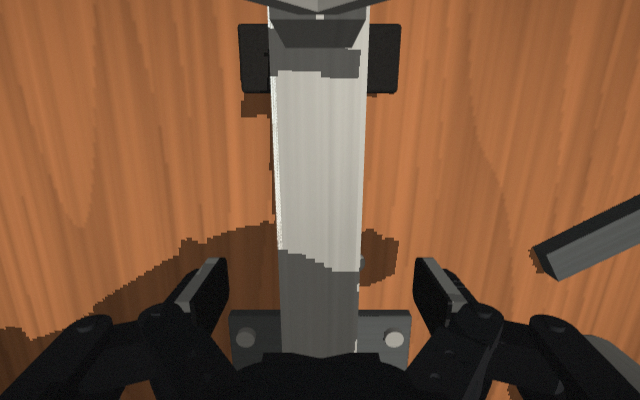

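View pics/s2.png

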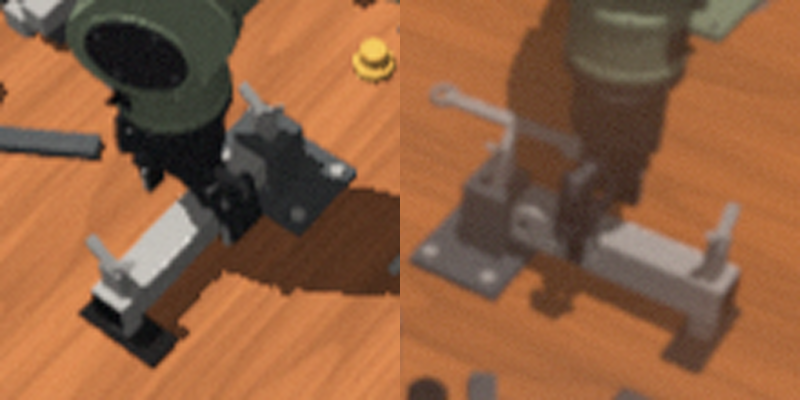

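The wrist view shows the sleeve centred between the pads and the button at about (361,262). I'll check its position before closing.

```bash
python3 - <<'E'
from h import *
im,d,K,T=load("wrist2"); a=np.deg2rad(1.7); ex=np.array([np.cos(a),np.sin(a)]); ey=np.array([-np.sin(a),np.cos(a)])
b=ray(361.5,262,.055,K,T)[:2];o=np.array([.5495,.1092]);print(b,(b-o)@ex,(b-o)@ey)
tc=robot.get_obs()["eef_pos"][:2]; print("tcp in cradle",(tc-o)@ex,(tc-o)@ey)
for v in (150,200):
    g=im[v].astype(int); m=(g.min(-1)>110)&((g.max(-1)-g.min(-1))<45); u=np.where(m)[0]; u=u[(u>250)&(u<390)]
    l,r=ray(u.min()-.5,v,.073,K,T)[:2],ray(u.max()+.5,v,.073,K,T)[:2]; print(v,l,r,((l+r)/2-tc)@ex)
cv2.imwrite("pics/w2c.png",cv2.resize(im[230:330,300:420,::-1],None,fx=5,fy=5,interpolation=2))
E
```

```text
[0.56799191 0.20994392] 0.021472465406633647 0.10015098819359364
tcp in cradle 0.0008352122152510395 0.10075152041345722
150 [0.52647641 0.2670042 ] [0.56258435 0.26809988] -0.001104936418875746
200 [0.52703496 0.24637832] [0.56360282 0.2474865 ] -0.0009284795524908674
```

View pics/w2c.png

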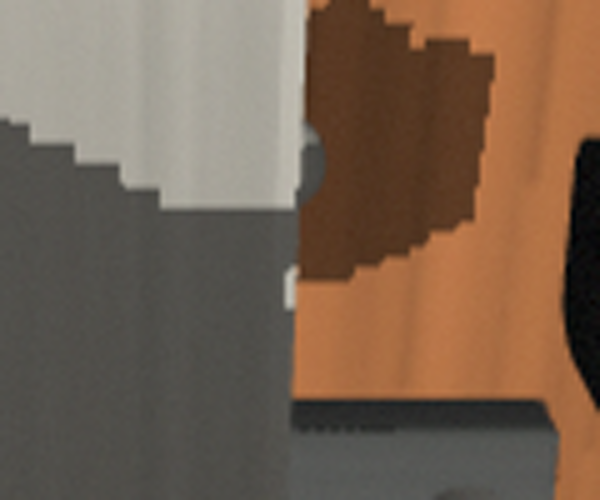

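Call:
arm_command:
  deltas:
    - [[0,-0.0008,0],0]
    - [[0,0,0],0]
    - [[0,0,0],0]
    - [[0,0,0],0]
    - [[0,0,0],0]
  hand: 0
  grip_force: 40

```text
t: 2.95
eef_pos: [0.5465, 0.21, 0.0344]
orientation: [0.493, 0.507, -0.492, 0.507]
wrist_force: [-0.5, 0.0, 8.2]
width: 0.0353
```

Call:
arm_command:
  deltas:
    - [[0,0,0],0]
    - [[0,0,0],0]
    - [[0,0,0],0]

```text
t: 3.32
eef_pos: [0.5465, 0.21, 0.0344]
orientation: [0.493, 0.507, -0.492, 0.507]
wrist_force: [-0.5, -0.8, 8.5]
width: 0.035
```

Call:
arm_command:
  deltas:
    - [[0,0,-0.001],0]
    - [[0,0,-0.001],0]

```text
t: 3.58
eef_pos: [0.5465, 0.2112, 0.0344]
orientation: [0.493, 0.507, -0.493, 0.508]
wrist_force: [-0.4, -3.5, 10.9]
width: 0.0351
```

Call:
arm_command:
  deltas:
    - [[0,0,-0.0005],0]
    - [[0,0,0],0]

```text
t: 3.82
eef_pos: [0.5464, 0.2117, 0.0344]
orientation: [0.493, 0.507, -0.493, 0.508]
wrist_force: [-0.4, -4.9, 10.5]
width: 0.035
```

Call:
arm_command:
  deltas:
    - [[0,0,-0.0005],0]
    - [[0,0,0],0]

```text
t: 4.08
eef_pos: [0.5464, 0.2119, 0.0344]
orientation: [0.493, 0.507, -0.493, 0.508]
wrist_force: [-1.0, -6.3, 10.9]
width: 0.0352
```

Call:
arm_command:
  deltas:
    - [[0,0,-0.0007],0]
    - [[0,0,0],0]

```text
t: 4.32
eef_pos: [0.5464, 0.2122, 0.0344]
orientation: [0.492, 0.507, -0.493, 0.508]
wrist_force: [-0.5, -8.2, 11.8]
width: 0.0349
```

Call:
arm_command:
  deltas:
    - [[0,0,-0.0007],0]
    - [[0,0,0],0]

```text
t: 4.58
eef_pos: [0.5464, 0.2125, 0.0344]
orientation: [0.492, 0.506, -0.493, 0.508]
wrist_force: [-1.4, -10.5, 11.7]
width: 0.0351
```

Call:
arm_command:
  deltas:
    - [[0,0,-0.0004],0]
    - [[0,0,0],0]

```text
t: 4.82
eef_pos: [0.5464, 0.2125, 0.0344]
orientation: [0.492, 0.506, -0.493, 0.508]
wrist_force: [-1.4, -12.4, 12.8]
width: 0.0349
```

Call:
arm_command:
  deltas:
    - [[0,0,-0.0004],0]
    - [[0,0,0],0]

```text
t: 5.08
eef_pos: [0.5464, 0.2126, 0.0344]
orientation: [0.492, 0.506, -0.494, 0.508]
wrist_force: [-1.2, -13.8, 13.4]
width: 0.0349
```

```bash
python3 - <<'E'
from h import *
o=robot.get_obs();print(o["t"],o["eef_pos"],o["wrist_force"],o["torque"])
im,d,K,T=snap("wrist","wrist3");im2=snap("scene","scene3")[0]
cv2.imwrite("pics/s3.png",np.hstack([cv2.resize(im[230:400,220:420,::-1],(470,400),interpolation=2),cv2.resize(im2[180:270,360:440,::-1],(330,400),interpolation=2)]))
E
```

```text
5.075 [0.54636843 0.21262881 0.03436126] [ -1.15929614 -13.79552415  13.44500498] [-2.87109824  0.14367634  0.13346308]
```

View pics/s3.png

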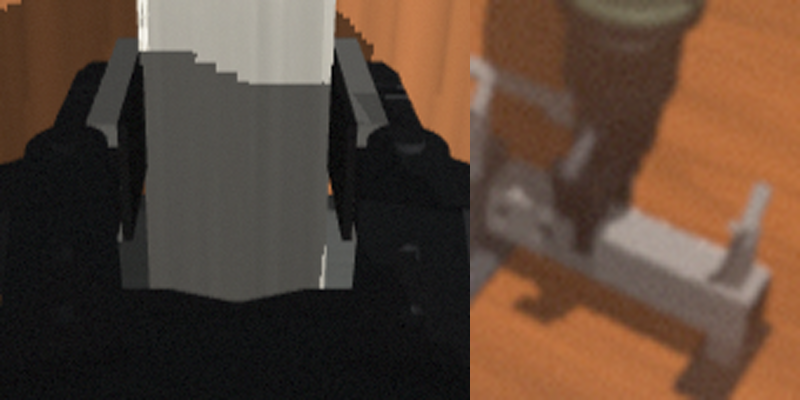

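Call:
arm_command:
  deltas:
    - [[-0.0005,0,0],0]
    - [[0,0,0],0]

```text
t: 5.42
eef_pos: [0.5463, 0.2126, 0.0344]
orientation: [0.492, 0.506, -0.494, 0.508]
wrist_force: [0.6, -11.8, 4.7]
width: 0.0356
```

Call:
arm_command:
  deltas:
    - [[-0.0005,0,0],0]
    - [[0,0,0],0]

```text
t: 5.68
eef_pos: [0.5463, 0.2126, 0.0345]
orientation: [0.492, 0.506, -0.494, 0.508]
wrist_force: [2.8, -12.3, -4.6]
width: 0.0352
```

Call:
arm_command:
  deltas:
    - [[0.0002,0,-0.0003],0]
    - [[0,0,0],0]

```text
t: 5.92
eef_pos: [0.5463, 0.2127, 0.0345]
orientation: [0.492, 0.506, -0.494, 0.508]
wrist_force: [2.7, -14.0, -0.4]
width: 0.0352
```

Call:
arm_command:
  deltas:
    - [[0,0,-0.0003],0]
    - [[0,0,0],0]

```text
t: 6.18
eef_pos: [0.5463, 0.2127, 0.0345]
orientation: [0.492, 0.506, -0.494, 0.508]
wrist_force: [2.3, -15.0, -1.4]
width: 0.035
```

Call:
arm_command:
  deltas:
    - [[0,0,0],0]
    - [[0,0,0],0]
  grip_force: 70

```text
t: 6.42
eef_pos: [0.5463, 0.2134, 0.0346]
orientation: [0.492, 0.506, -0.494, 0.508]
wrist_force: [1.5, -12.4, 1.8]
width: 0.0343
```

Call:
arm_command:
  deltas:
    - [[0,0,0],0]
    - [[0,0,0],0]
  grip_force: 100

```text
t: 6.68
eef_pos: [0.5463, 0.214, 0.0348]
orientation: [0.492, 0.507, -0.493, 0.508]
wrist_force: [2.1, -8.8, 2.8]
width: 0.034
```

Call:
arm_command:
  deltas:
    - [[0,0,-0.0003],0]
    - [[0,0,0],0]

```text
t: 6.92
eef_pos: [0.5463, 0.2141, 0.0347]
orientation: [0.492, 0.506, -0.493, 0.508]
wrist_force: [1.5, -10.9, 3.5]
width: 0.0337
```

Call:
arm_command:
  deltas:
    - [[0,0,-0.0004],0]
    - [[0,0,0],0]

```text
t: 7.18
eef_pos: [0.5463, 0.2151, 0.0348]
orientation: [0.492, 0.507, -0.493, 0.508]
wrist_force: [1.2, -5.6, 2.1]
width: 0.0337
```

Call:
arm_command:
  deltas:
    - [[0,0,-0.0003],0]
    - [[0,0,0],0]

```text
t: 7.42
eef_pos: [0.5463, 0.2155, 0.0348]
orientation: [0.492, 0.507, -0.493, 0.508]
wrist_force: [1.9, -6.4, 1.7]
width: 0.0333
```

Call:
arm_command:
  deltas:
    - [[0,0,-0.001],0]
    - [[0,0,-0.001],0]
    - [[0,0,0],0]
  grip_force: 60

```text
t: 7.8
eef_pos: [0.5462, 0.2188, 0.0348]
orientation: [0.493, 0.507, -0.492, 0.507]
wrist_force: [2.6, -2.1, 2.0]
width: 0.0334
```

Call:
arm_command:
  deltas:
    - [[0,0,-0.003],0]
    - [[0,0,-0.003],0]
    - [[0,0,-0.003],0]
    - [[0,0,-0.003],0]
    - [[0,0,-0.003],0]

```text
t: 8.43
eef_pos: [0.5457, 0.2334, 0.0347]
orientation: [0.493, 0.507, -0.493, 0.507]
wrist_force: [3.1, -3.6, 1.1]
width: 0.0336
```

Call:
arm_command:
  deltas:
    - [[0,0,-0.001],0]
    - [[0,0,-0.001],0]
    - [[0,0,0],0]

```text
t: 8.8
eef_pos: [0.5457, 0.2357, 0.0348]
orientation: [0.493, 0.507, -0.492, 0.507]
wrist_force: [4.9, -1.9, 1.9]
width: 0.0336
```

Call:
arm_command:
  deltas:
    - [[0,0.0005,-0.001],0]
    - [[0,0,-0.001],0]
    - [[0,0,0],0]

```text
t: 9.18
eef_pos: [0.5456, 0.2384, 0.0348]
orientation: [0.493, 0.508, -0.492, 0.507]
wrist_force: [0.3, 0.4, 3.9]
width: 0.0338
```

Call:
arm_command:
  deltas:
    - [[0,0,-0.001],0]
    - [[0,0,0],0]

```text
t: 9.43
eef_pos: [0.5456, 0.239, 0.0347]
orientation: [0.492, 0.508, -0.492, 0.507]
wrist_force: [0.4, -0.4, 4.6]
width: 0.0341
```

Call:
arm_command:
  deltas:
    - [[0,0,-0.001],0]
    - [[0,0,0],0]

```text
t: 9.68
eef_pos: [0.5455, 0.241, 0.0348]
orientation: [0.493, 0.508, -0.492, 0.507]
wrist_force: [-0.6, 5.4, 3.7]
width: 0.0339
```

Call:
arm_command:
  deltas:
    - [[0,0,-0.001],0]
    - [[0,0,0],0]

```text
t: 9.93
eef_pos: [0.5455, 0.2415, 0.0347]
orientation: [0.493, 0.508, -0.492, 0.507]
wrist_force: [-1.8, 5.6, 4.6]
width: 0.0336
```

```bash
python3 - <<'E'
from h import *
im,d,K,T=snap("wrist","wrist4");im2=snap("scene","scene4")[0]
cv2.imwrite("pics/s4.png",np.hstack([cv2.resize(im[200:400,220:420,::-1],(400,400),interpolation=2),cv2.resize(im2[190:270,360:440,::-1],(400,400),interpolation=2)]))
E
```

```text
(no output)
```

View pics/s4.png

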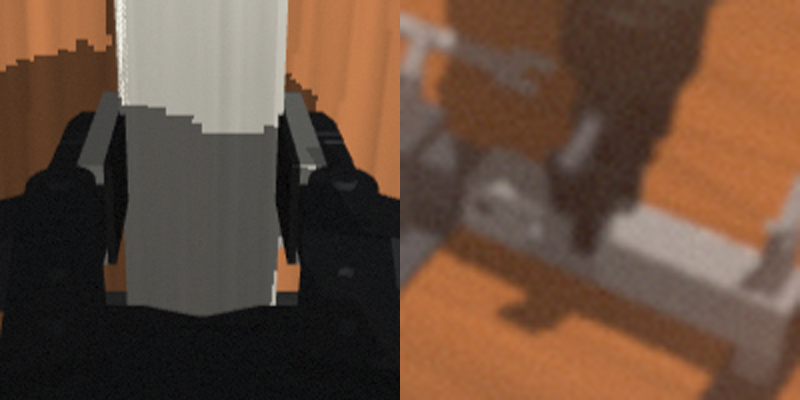

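Call:
arm_command:
  deltas:
    - [[0,0,-0.001],0]
    - [[0,0,0],0]

```text
t: 10.28
eef_pos: [0.5455, 0.2417, 0.0347]
orientation: [0.492, 0.507, -0.493, 0.507]
wrist_force: [-2.4, 1.6, 5.8]
width: 0.0339
```

Call:
arm_command:
  deltas:
    - [[0,0,-0.001],0]
    - [[0,0,0],0]

```text
t: 10.52
eef_pos: [0.5455, 0.2422, 0.0347]
orientation: [0.492, 0.507, -0.493, 0.507]
wrist_force: [-1.6, -0.6, 7.8]
width: 0.0337
```

Call:
arm_command:
  deltas:
    - [[0,0,-0.0007],0]
    - [[0,0,0],0]

```text
t: 10.78
eef_pos: [0.5454, 0.2428, 0.0347]
orientation: [0.492, 0.507, -0.493, 0.507]
wrist_force: [-1.4, -0.9, 7.6]
width: 0.0336
```

Call:
arm_command:
  deltas:
    - [[0,0,-0.0007],0]
    - [[0,0,0],0]

```text
t: 11.02
eef_pos: [0.5454, 0.2435, 0.0347]
orientation: [0.492, 0.507, -0.493, 0.507]
wrist_force: [-1.9, -1.6, 7.4]
width: 0.0337
```

Call:
arm_command:
  deltas:
    - [[0.0,0,-0.0007],0]
    - [[0,0,0],0]

```text
t: 11.28
eef_pos: [0.5454, 0.2442, 0.0347]
orientation: [0.492, 0.507, -0.493, 0.507]
wrist_force: [-2.0, -2.7, 7.5]
width: 0.0334
```

Call:
arm_command:
  deltas:
    - [[0,0,-0.0007],0]
    - [[0,0,0],0]

```text
t: 11.52
eef_pos: [0.5454, 0.2447, 0.0347]
orientation: [0.492, 0.507, -0.493, 0.507]
wrist_force: [-3.0, -2.6, 8.3]
width: 0.0335
```

```bash
python3 - <<'E'
from h import *
im,d,K,T=snap("wrist","wrist5");im2,d2,K2,T2=snap("scene","scene5")
cv2.imwrite("pics/s5.png",np.hstack([cv2.resize(im[:,200:440,::-1],(400,600),interpolation=2),cv2.resize(im2[190:270,360:415,::-1],(400,600),interpolation=2)]))
a=np.deg2rad(1.7); ex=np.array([np.cos(a),np.sin(a)]); ey=np.array([-np.sin(a),np.cos(a)]);o=np.array([.5495,.1092])
for f,w in [("scene1","scene"),("scene2","scene"),("scene5","scene"),("side1","s")]:
    i,dd,k,t=load(f); P=cloud(dd,k,t); L=P[...,:2]-o; x=L@ex;y=L@ey
    m=(P[...,2]>.11)&(P[...,2]<.138)&(abs(x)<.03)&(y>.17)&(y<.27)&(dd>0); print(f,m.sum(),np.percentile(y[m],[2,50,98]).round(4), P[m].mean(0).round(4))
    m=(P[...,2]>.065)&(P[...,2]<.08)&(abs(x)<.02)&(y>.22)&(dd>0); print("  end",np.percentile(y[m],[50,98,100]).round(4))
def holes(z=.055): pass
for y in (.1,.13): print(proj([*(o+.018*ex+y*ey),.055],K2,T2))
E
```

```text
scene1 62 [0.1961 0.2019 0.2064] [0.5394 0.3106 0.1226]Traceback (most recent call last):
  File "<stdin>", line 8, in <module>
    return _quantile_unchecked(
        a, q, axis, out, overwrite_input, method, keepdims, weights)
    return _ureduce(a,
                    func=_quantile_ureduce_func,
    ...<5 lines>...
                    overwrite_input=overwrite_input,
                    method=method)
    r = func(a, **kwargs)
    result = _quantile(arr,
                       quantiles=q,
    ...<2 lines>...
                       out=out,
                       weights=wgt)
    slices_having_nans = np.isnan(arr[-1, ...])
                                  ~~~^^^^^^^^^
IndexError: index -1 is out of bounds for axis 0 with size 0
```

View pics/s5.png

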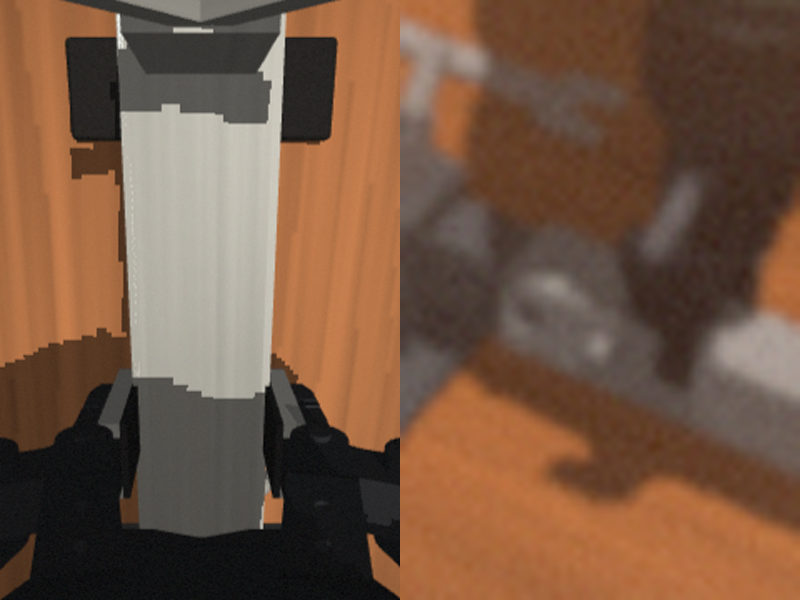

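The scene shows a bright dot at (387,236), the same pixel as the proud button at the start, with an empty hole left of it at (379,230). The button seems to have popped out. Next I'll measure the sleeve's draw.

```bash
python3 - <<'E'
from h import *
a=np.deg2rad(1.7); ex=np.array([np.cos(a),np.sin(a)]); ey=np.array([-np.sin(a),np.cos(a)]);o=np.array([.5495,.1092])
for f in ["scene1","scene2","scene4","scene5","side2","wrist2","wrist4","wrist5"]:
    i,dd,k,t=load(f); P=cloud(dd,k,t); L=P[...,:2]-o; x=L@ex;y=L@ey
    m=(P[...,2]>.112)&(P[...,2]<.138)&(abs(x)<.03)&(y>.17)&(y<.27)&(dd>0); print(f,m.sum(),np.percentile(y[m],[2,50,98]).round(4) if m.sum() else "")
i,d,K,T=load("scene5")
print(proj([*(o+.021*ex+.1*ey),.055],K,T))
ims=[load(f)[0][220:250,370:410,::-1] for f in ("scene1","scene3","scene4","scene5")]
cv2.imwrite("pics/s6.png",cv2.resize(np.vstack([np.hstack(ims[:2]),np.hstack(ims[2:])]),None,fx=10,fy=10,interpolation=cv2.INTER_CUBIC))
# foot rear edge in wrist views, row of dark foot
for f in ("wrist2","wrist5"):
    i,d,K,T=load(f); print(f,[ray(u,v,.008,K,T).round(4) for u,v in ([(255,92)] if f=="wrist2" else [(255,92.5)])], T[:3,3].round(4))
E
```

```text
scene1 58 [0.1961 0.2019 0.2064]
scene2 53 [0.1961 0.202  0.2062]
scene4 63 [0.2274 0.2333 0.2376]
scene5 61 [0.2307 0.2366 0.241 ]
side2 53 [0.1964 0.2029 0.2079]
wrist2 1356 [0.1959 0.1964 0.1983]
wrist4 1713 [0.2274 0.2279 0.2302]
wrist5 1790 [0.2306 0.2312 0.2335]
[386.55479993 236.56218826]
wrist2 [array([0.5073, 0.2916, 0.008 ])] [0.545  0.2827 0.1987]
wrist5 [array([0.5055, 0.3264, 0.008 ])] [0.5434 0.318  0.1992]
```

View pics/s6.png

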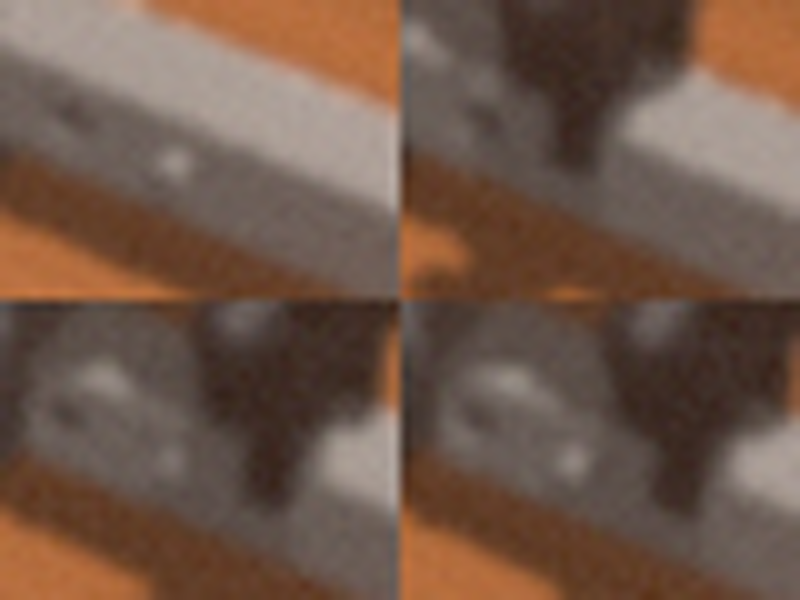

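The scene5 crop (bottom right) shows the button bright and proud, as at the start. The draw is 34.6 mm. Now I'll prove the lock.

Call:
arm_command:
  deltas:
    - [[-0.0004,0,-0.0007],0]
    - [[0,0,-0.0003],0]
    - [[0,0,0],0]

```text
t: 12.0
eef_pos: [0.5453, 0.2451, 0.0348]
orientation: [0.492, 0.507, -0.493, 0.507]
wrist_force: [-0.8, -5.7, 2.1]
width: 0.0338
```

Call:
arm_command:
  deltas:
    - [[0,0,-0.0007],0]
    - [[0,0,0],0]

```text
t: 12.25
eef_pos: [0.5454, 0.2453, 0.0348]
orientation: [0.492, 0.507, -0.494, 0.508]
wrist_force: [-1.1, -9.2, 3.0]
width: 0.0336
```

Call:
arm_command:
  deltas:
    - [[0,0,-0.0006],0]
    - [[0,0,0],0]

```text
t: 12.5
eef_pos: [0.5453, 0.2454, 0.0347]
orientation: [0.492, 0.507, -0.494, 0.508]
wrist_force: [-1.7, -11.9, 5.0]
width: 0.0337
```

Call:
arm_command:
  deltas:
    - [[0,0,-0.0003],0]
    - [[0,0,0],0]

```text
t: 12.75
eef_pos: [0.5453, 0.2454, 0.0347]
orientation: [0.492, 0.506, -0.494, 0.508]
wrist_force: [-1.2, -12.3, 5.4]
width: 0.0337
```

Call:
arm_command:
  deltas:
    - [[0,0,-0.0005],0]
    - [[0,0,0],0]

```text
t: 13.0
eef_pos: [0.5453, 0.2456, 0.0348]
orientation: [0.491, 0.506, -0.494, 0.508]
wrist_force: [-1.5, -14.2, 5.4]
width: 0.0338
```

Call:
arm_command:
  deltas:
    - [[0,0,-0.0002],0]
    - [[0,0,0],0]
    - [[0,0,0],0]

```text
t: 13.38
eef_pos: [0.5453, 0.2456, 0.0347]
orientation: [0.491, 0.506, -0.494, 0.508]
wrist_force: [-1.4, -15.8, 6.3]
width: 0.0335
```

Call:
arm_command:
  deltas:
    - [[0,0,0],0]
    - [[0,0,0],0]
    - [[0,0,0],0]
    - [[0,0,0],0]
    - [[0,0,0],0]

```text
t: 14.0
eef_pos: [0.5453, 0.2456, 0.0347]
orientation: [0.491, 0.506, -0.494, 0.508]
wrist_force: [-2.1, -15.7, 5.5]
width: 0.0335
```

Call:
arm_command:
  deltas:
    - [[0,0,0],0]
    - [[0,0,0],0]
    - [[0,0,0],0]

```text
t: 14.38
eef_pos: [0.5453, 0.2457, 0.0347]
orientation: [0.491, 0.506, -0.494, 0.508]
wrist_force: [-1.4, -15.1, 5.5]
width: 0.0335
```

Held about 15.5 N for over a second with no motion. Relaxing and releasing.

Call:
arm_command:
  deltas:
    - [[0,0,0.001],0]
    - [[0,0,0.001],0]
    - [[0,0,0.0003],0]
    - [[0,0,0],0]

```text
t: 14.88
eef_pos: [0.5453, 0.2452, 0.0348]
orientation: [0.492, 0.507, -0.493, 0.507]
wrist_force: [-0.6, -4.6, 1.5]
width: 0.0338
```

Call:
arm_command:
  deltas:
    - [[0,0,0],0]
    - [[0,0,0],0]
    - [[0,0,0],0]
    - [[0,0,0],0]
  hand: 1

```text
t: 15.38
eef_pos: [0.5455, 0.2466, 0.0351]
orientation: [0.493, 0.507, -0.493, 0.507]
wrist_force: [-0.0, 0.8, -0.8]
width: 0.0853
```

Call:
arm_command:
  deltas:
    - [[-0.045,0,0],0]
    - [[-0.06,0,0],0]
    - [[-0.06,0,0],0]
    - [[-0.06,0,0],0]
    - [[0,0,0],0]

```text
t: 16.0
eef_pos: [0.5467, 0.247, 0.2642]
orientation: [0.495, 0.507, -0.49, 0.508]
wrist_force: [-0.6, -0.7, -1.4]
width: 0.0854
```

```bash
python3 - <<'E'
from h import *
a=np.deg2rad(1.7); ex=np.array([np.cos(a),np.sin(a)]); ey=np.array([-np.sin(a),np.cos(a)]);o=np.array([.5495,.1092])
im,d,K,T=snap("wrist","wrist7");im2=snap("scene","scene7")[0]
P=cloud(d,K,T); L=P[...,:2]-o; x=L@ex;y=L@ey
for lo,hi in ((-.03,.03),(.2,.26)):
    m=(P[...,2]>.105)&(P[...,2]<.15)&(abs(x)<.035)&(y>lo)&(y<hi); print(m.sum(),y[m].min(),y[m].max(),x[m].min(),x[m].max())
cv2.imwrite("pics/s7.png",np.hstack([cv2.resize(im2[220:250,370:410,::-1],None,fx=10,fy=10,interpolation=2),cv2.resize(im[:,:,::-1],(480,300))]))
E
```

```text
581 -0.005458248185108944 0.007091553958644089 -0.024479347785582663 0.025001186015822716
728 0.22975056214731884 0.2415797165243661 -0.024886716290311892 0.024102951711629326
```

View pics/s7.png

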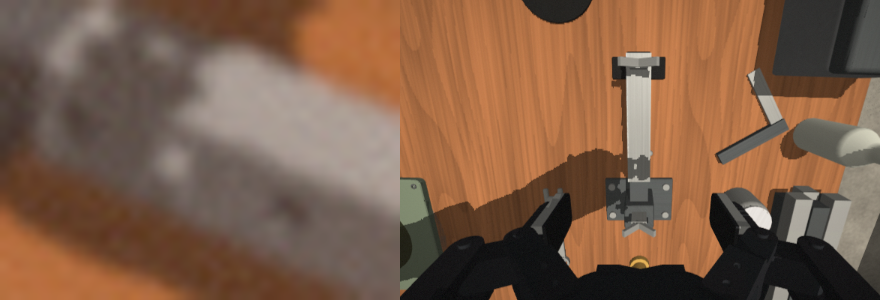

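The button is proud at scene (387,236), with an empty hole to its right, and the vee spacing is now about 235 mm. On to the rack.

Call:
arm_command:
  deltas:
    - [[0,0.004,0.056],0]
    - [[0,0.004,0.056],0]
    - [[0,0.004,0.056],0]
    - [[0,0.004,0.056],0]
    - [[0,0.002,0.056],0]

```text
t: 16.73
eef_pos: [0.5714, -0.0346, 0.2588]
orientation: [0.492, 0.508, -0.493, 0.507]
wrist_force: [1.0, -0.2, -0.2]
width: 0.0856
```

Call:
arm_command:
  deltas:
    - [[0,0,0.056],0]
    - [[0,0,0.056],0]
    - [[0,0,0.056],0]
    - [[0,0,0],0]
    - [[0,0,0],0]

```text
t: 17.35
eef_pos: [0.5766, -0.2002, 0.259]
orientation: [0.492, 0.508, -0.493, 0.507]
wrist_force: [0.3, 0.5, -0.2]
width: 0.0857
```

```bash
python3 - <<'E'
from h import *
o=robot.get_obs();print(o["t"],o["eef_pos"],abs(o["qvel"]).max())
im,d,K,T=snap("wrist","wrist8");snap("side","side8");snap("scene","scene8")
E
```

```text
17.35 [ 0.57661122 -0.2002134   0.25899087] 0.023232966231830035
```

View pics/wrist8.png

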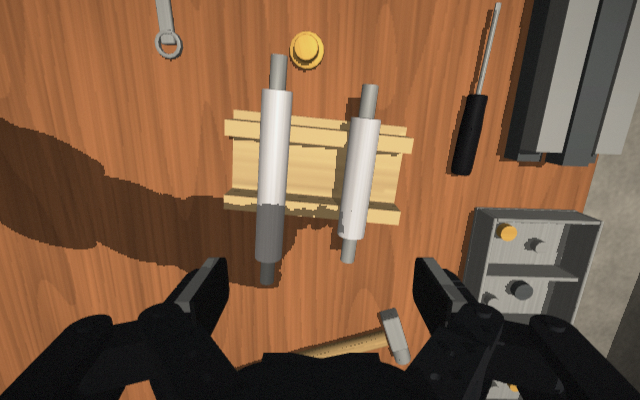

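The long roller is the left one, with its ends at about (278,55) and (267,285). The short one runs from (370,86) to (347,262).

```bash
python3 - <<'E'
from h import *
im,d,K,T=load("wrist8"); P=cloud(d,K,T)
g=im.astype(int); sat=g.max(-1)-g.min(-1)
def ends(top,bot):
    a=ray(*top,.061,K,T);b=ray(*bot,.061,K,T); dd=a-b; print(a.round(4),b.round(4),np.linalg.norm(dd).round(4),"mid",((a+b)/2).round(4),"yaw",np.rad2deg(np.arctan2(-dd[0],dd[1])).round(2))
ends((278.5,55.5),(267,284)); ends((371,86),(347,262))
m=(P[...,2]>.063)&(P[...,2]<.085); m[:,:245]=0;m[:,300:]=0;m[300:]=0;m[:50]=0
m=m.astype(np.uint8); n,l,s,c=cv2.connectedComponentsWithStats(m); i=1+s[1:,4].argmax(); print(s[i])
p=P[l==i]; print("zmax",np.percentile(p[:,2],99))
tp=p[p[:,2]>.066]
# edges of the body: width per row -> axis line using top face strip
mid=[]
for v in list(range(100,200,10))+list(range(215,250,8)):
    u=np.where((sat[v]<40)&(g[v].max(-1)>50)&(np.arange(640)>245)&(np.arange(640)<300))[0]
    if len(u)>5:
        A=ray((u.min()+u.max())/2,v,.061,K,T); mid.append(A[:2])
        print(v,u.min(),u.max(),A.round(4))
mid=np.array(mid); f=cv2.fitLine((mid*1000).astype(np.float32),cv2.DIST_HUBER,0,.01,.01).ravel(); print(f)
q=tp[:,:2]*1000; f=cv2.fitLine(q.astype(np.float32),cv2.DIST_HUBER,0,.01,.01).ravel(); print("3d",f,q.min(0),q.max(0))
E
```

```text
[ 0.5283 -0.073   0.061 ] [ 0.5114 -0.3457  0.061 ] 0.2733 mid [ 0.5198 -0.2094  0.061 ] yaw -3.54
[ 0.6282 -0.1001  0.061 ] [ 0.6138 -0.3109  0.061 ] 0.2113 mid [ 0.621  -0.2055  0.061 ] yaw -3.91
[ 255   54   38  232 5782]
zmax 0.07923620807603698
100 261 291 [ 0.5252 -0.1177  0.061 ]
110 261 291 [ 0.5251 -0.1282  0.061 ]
120 261 290 [ 0.5245 -0.1389  0.061 ]
130 260 289 [ 0.5233 -0.1498  0.061 ]
140 259 288 [ 0.522  -0.1609  0.061 ]
150 259 288 [ 0.5219 -0.1722  0.061 ]
160 259 287 [ 0.5212 -0.1837  0.061 ]
170 259 287 [ 0.521  -0.1954  0.061 ]
180 258 286 [ 0.5197 -0.2073  0.061 ]
190 257 285 [ 0.5184 -0.2195  0.061 ]
215 256 284 [ 0.5167 -0.2508  0.061 ]
223 256 283 [ 0.5159 -0.2612  0.061 ]
231 255 283 [ 0.5152 -0.2717  0.061 ]
239 255 282 [ 0.5144 -0.2824  0.061 ]
247 255 282 [ 0.5142 -0.2933  0.061 ]
[ 6.6665955e-02  9.9777538e-01  5.2119232e+02 -1.8284450e+02]
3d [ 6.4835295e-02  9.9789596e-01  5.2199548e+02 -1.9344310e+02] [ 498.39581423 -342.49271339] [542.12024423 -72.71836356]
```

Call:
arm_command:
  deltas:
    - [[0.02,0,0],0.0942]
    - [[0.03,-0.02,0.005],0]
    - [[0.03,-0.02,0.0069],0]
    - [[0.03,-0.0157,0],0]
    - [[0,0,0],0]

```text
t: 18.12
eef_pos: [0.5195, -0.2082, 0.1491]
orientation: [-0.515, -0.485, 0.516, -0.483]
wrist_force: [-0.5, 0.1, 1.5]
width: 0.0856
```

Call:
arm_command:
  deltas:
    - [[0,0,0],0]
    - [[0,0,0],0]

```text
t: 18.38
eef_pos: [0.5215, -0.209, 0.151]
orientation: [0.516, 0.483, -0.515, 0.484]
wrist_force: [0.3, 0.0, 0.8]
width: 0.0852
```

```bash
python3 - <<'E'
from h import *
o=robot.get_obs();print(o["t"],o["eef_pos"],R.from_quat(o["orientation"]).as_matrix()[:,1].round(4))
im,d,K,T=snap("wrist","wrist9"); P=cloud(d,K,T)
M=R.from_quat(o["orientation"]).as_matrix()
g=im.astype(int); sat=g.max(-1)-g.min(-1)
for v in range(40,300,20):
    u=np.where((sat[v]<40)&(g[v].max(-1)>50)&(abs(np.arange(640)-320)<50))[0]
    if len(u)>5:
        A=ray((u.min()+u.max())/2,v,.061,K,T); L=M.T@(A-o["eef_pos"]); print(v,u.min(),u.max(),A.round(4),"tool",L.round(4))
E
```

```text
18.375 [ 0.52145167 -0.20895067  0.15100945] [ 0.998  -0.0639  0.0016]
40 306 330 [ 0.5277 -0.0868  0.061 ] tool [ 0.09   -0.0018 -0.1223]
60 303 330 [ 0.5257 -0.1001  0.061 ] tool [ 0.09   -0.0029 -0.1089]
80 296 340 [ 0.5259 -0.1141  0.061 ] tool [ 0.09   -0.0018 -0.095 ]
100 296 339 [ 0.5246 -0.1284  0.061 ] tool [ 0.09   -0.0022 -0.0807]
120 296 339 [ 0.5236 -0.1432  0.061 ] tool [ 0.09   -0.0022 -0.0658]
140 297 339 [ 0.523  -0.1586  0.061 ] tool [ 0.09   -0.0018 -0.0504]
160 297 338 [ 0.5215 -0.1745  0.061 ] tool [ 0.09   -0.0023 -0.0344]
180 297 338 [ 0.5205 -0.191   0.061 ] tool [ 0.09   -0.0023 -0.0179]
200 294 337 [ 0.5176 -0.208   0.061 ] tool [ 0.09   -0.004  -0.0007]
220 271 349 [ 0.5117 -0.2255  0.061 ] tool [ 0.09   -0.0088  0.0171]
240 298 337 [ 0.5169 -0.2444  0.061 ] tool [ 0.09   -0.0024  0.0357]
260 299 336 [ 0.5157 -0.2637  0.061 ] tool [ 0.09   -0.0024  0.055 ]
280 299 336 [ 0.5144 -0.2837  0.061 ] tool [ 0.09   -0.0024  0.075 ]
```

View pics/wrist9.png

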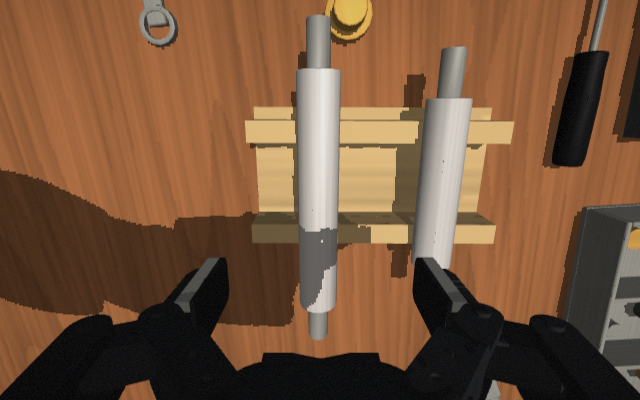

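```bash
python3 - <<'E'
from h import *
im,d,K,T=load("wrist9"); P=cloud(d,K,T); o=robot.get_obs(); M=R.from_quat(o["orientation"]).as_matrix()
L=(P-o["eef_pos"])@M
m=(abs(P[...,2]-.05)<.004)&(L[...,1]>-.07)&(L[...,1]<.07)&(abs(L[...,2])<.08)
h=np.histogram(L[...,2][m],np.arange(-.08,.081,.004)); print(h[0],h[1].round(3))
f=lambda v:(M.T@(ray(318,v,.061,K,T)-o["eef_pos"]))[2]
print([round(f(v),4) for v in (15,69,310,339)])
E
```

```text
[  0   0   0 161 607 577 554 559 181   0   0   0   0   0   0   0   0   0
   0   0   0   0   0   0   0   0 514 446 440 443 343   0   0   0   0   0
   0   0   0   0] [-0.08  -0.076 -0.072 -0.068 -0.064 -0.06  -0.056 -0.052 -0.048 -0.044
 -0.04  -0.036 -0.032 -0.028 -0.024 -0.02  -0.016 -0.012 -0.008 -0.004
  0.     0.004  0.008  0.012  0.016  0.02   0.024  0.028  0.032  0.036
  0.04   0.044  0.048  0.052  0.056  0.06   0.064  0.068  0.072  0.076
  0.08 ]
[np.float64(-0.1385), np.float64(-0.1027), np.float64(0.1067), np.float64(0.1393)]
```

Call:
arm_command:
  deltas:
    - [[0.03,-0.0022,0],0]
    - [[0.03,0,0],0]
    - [[0.03,0,0],0]
    - [[0.016,0,0],0]
    - [[0.006,0,0],0]

```text
t: 19.05
eef_pos: [0.5184, -0.2089, 0.0379]
orientation: [-0.516, -0.484, 0.516, -0.484]
wrist_force: [-0.0, 0.3, 0.4]
width: 0.0851
```

Call:
arm_command:
  deltas:
    - [[0,0,0],0]
    - [[0,0,0],0]

```text
t: 19.3
eef_pos: [0.5187, -0.2091, 0.0389]
orientation: [0.516, 0.483, -0.516, 0.484]
wrist_force: [-0.3, 0.5, -0.2]
width: 0.0853
```

Call:
arm_command:
  deltas:
    - [[0,0,0],0]
    - [[0,0,0],0]
    - [[0,0,0],0]
    - [[0,0,0],0]
    - [[0,0,0],0]
  hand: 0
  grip_force: 50

```text
t: 19.92
eef_pos: [0.5192, -0.2091, 0.0384]
orientation: [0.516, 0.483, -0.515, 0.484]
wrist_force: [5.0, -0.6, 3.3]
width: 0.0316
```

Call:
arm_command:
  deltas:
    - [[0,0,0],0]
    - [[0,0,0],0]

```text
t: 20.18
eef_pos: [0.5192, -0.209, 0.0384]
orientation: [0.516, 0.483, -0.515, 0.484]
wrist_force: [5.5, -0.5, 3.8]
width: 0.0317
```

Call:
arm_command:
  deltas:
    - [[-0.006,0,0],0]
    - [[-0.015,0,0],0]
    - [[-0.03,0,0],0]
    - [[-0.04,0,0],0]
    - [[-0.04,0,0],0]

```text
t: 20.8
eef_pos: [0.5178, -0.2088, 0.1711]
orientation: [-0.516, -0.484, 0.516, -0.483]
wrist_force: [-0.2, -0.3, -5.0]
width: 0.0312
```

Call:
arm_command:
  deltas:
    - [[-0.04,0,0],0]
    - [[-0.02,0,0],0]
    - [[-0.01,0,0],0]
    - [[0,0,0],0]
    - [[0,0,0],0]

```text
t: 21.42
eef_pos: [0.5179, -0.2088, 0.2383]
orientation: [-0.516, -0.484, 0.516, -0.483]
wrist_force: [-0.3, 1.1, -4.2]
width: 0.0315
```

```bash
python3 - <<'E'
from h import *
o=robot.get_obs();print(o["t"],o["eef_pos"],o["wrist_force"],o["width"])
im,d,K,T=snap("wrist","wrist10");im2=snap("side","side10")[0]
cv2.imwrite("pics/s10.png",np.hstack([im[:,:,::-1][:,120:520],im2[60:260,220:420,::-1].repeat(2,0).repeat(2,1)]))
E
```

```text
21.425 [ 0.51790415 -0.20877742  0.23826722] [-0.31929422  1.11758716 -4.16229705] 0.031467586678113474
```

View pics/s10.png

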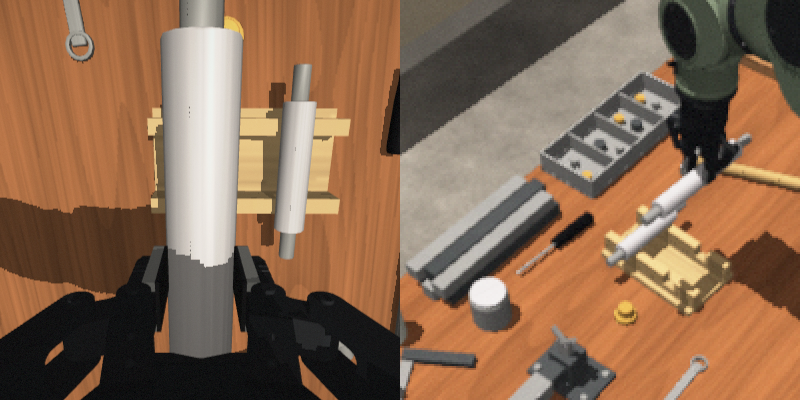

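The long roller is held between the pads; its body's end shows at about (322,28) in the wrist view, and the short roller is still in the rack.

```bash
python3 - <<'E'
from h import *
im,d,K,T=load("wrist10"); P=cloud(d,K,T); o=robot.get_obs(); M=R.from_quat(o["orientation"]).as_matrix()
print(M.round(4).tolist())
L=(P-o["eef_pos"])@M
m=(abs(L[...,1])<.03)&(L[...,0]<.02)&(L[...,0]>-.06)&(L[...,2]<-.015)
q=L[m]
for lo in np.arange(-.13,-.015,.01):
    s=q[(q[:,2]>=lo)&(q[:,2]<lo+.01)]
    if len(s)>50: 
        top=s[np.argsort(s[:,0])[:max(20,len(s)//10)]]
        print(round(lo,3),len(s),"topx",np.percentile(s[:,0],3).round(4),"y rng",np.percentile(s[:,1],[1,99]).round(4),"ytop",np.median(top[:,1]).round(4))
b=q[abs(q[:,1])<.003]; b=b[b[:,0]<-.02]; print("end z body", b[:,2].min()); 
# body end via ray: row 28 at top ridge
for x in (-.04,-.037):
    r=M.T@(T[:3,:3]@np.linalg.inv(K)@np.array([322,28,1.])); c=M.T@(T[:3,3]-o["eef_pos"]); print((c+r*(x-c[0])/r[0]).round(4))
E
```

```text
[[-0.0014, 0.9979, -0.0644], [0.0005, -0.0644, -0.9979], [-1.0, -0.0014, -0.0004]]
-0.12 421 topx -0.0317 y rng [-0.0086  0.0092] ytop -0.0002
-0.11 1242 topx -0.039 y rng [-0.0145  0.0147] ytop 0.0007
-0.1 2411 topx -0.0396 y rng [-0.016   0.0165] ytop 0.0001
-0.09 2273 topx -0.0397 y rng [-0.016   0.0165] ytop -0.0002
-0.08 2101 topx -0.0396 y rng [-0.0162  0.0165] ytop 0.0005
-0.07 1957 topx -0.0396 y rng [-0.016   0.0164] ytop 0.0002
-0.06 1838 topx -0.0396 y rng [-0.0161  0.0163] ytop 0.0002
-0.05 1724 topx -0.0395 y rng [-0.0164  0.0163] ytop -0.0002
-0.04 1621 topx -0.0395 y rng [-0.0162  0.0162] ytop 0.0002
-0.03 1522 topx -0.0396 y rng [-0.016   0.0162] ytop -0.0002
-0.02 728 topx -0.0395 y rng [-0.0161  0.0158] ytop 0.0007
end z body -0.11292566898837327
[-0.04    0.0005 -0.101 ]
[-0.037   0.0005 -0.1017]
```

Call:
arm_command:
  deltas:
    - [[0,0,-0.01],-0.0941]
    - [[0,0.0055,-0.025],0]
    - [[0,0.0055,-0.042],0]
    - [[0,0.006,-0.046],0]
    - [[0,0.006,-0.046],0]

```text
t: 22.15
eef_pos: [0.5371, -0.0379, 0.2387]
orientation: [0.492, 0.508, -0.493, 0.507]
wrist_force: [0.3, 0.3, -5.0]
width: 0.0316
```

Call:
arm_command:
  deltas:
    - [[0,0.006,-0.046],0]
    - [[0,0.006,-0.046],0]
    - [[0,0.006,-0.046],0]
    - [[0,0,-0.046],0]
    - [[0,0,-0.04],0]

```text
t: 22.78
eef_pos: [0.5481, 0.1869, 0.2385]
orientation: [0.492, 0.508, -0.493, 0.507]
wrist_force: [0.7, -0.6, -4.5]
width: 0.0314
```

Call:
arm_command:
  deltas:
    - [[0,0,-0.026],0]
    - [[0,0,-0.0127],0]
    - [[0,0,0],0]
    - [[0,0,0],0]

```text
t: 23.28
eef_pos: [0.5477, 0.2224, 0.2391]
orientation: [0.493, 0.507, -0.493, 0.507]
wrist_force: [0.4, -0.3, -4.8]
width: 0.0314
```

```bash
python3 - <<'E'
from h import *
o=robot.get_obs();print(o["t"],o["eef_pos"],o["wrist_force"],o["width"],R.from_quat(o["orientation"]).as_matrix()[:,1].round(4))
print("need world", (np.array([.5460,.2259,.1024])-o["eef_pos"]).round(4))
E
```

```text
23.275 [0.54773698 0.22236512 0.2390697 ] [ 0.40619441 -0.26756252 -4.77966223] 0.031365122691289236 [ 0.9996  0.0281 -0.    ]
need world [-0.0017  0.0035 -0.1367]
```

Call:
arm_command:
  deltas:
    - [[0.02,-0.0016,-0.0036],-0.001]
    - [[0.035,0,0],0]
    - [[0.03,0,0],0]
    - [[0.015,0,0],0]
    - [[0,0,0],0]

```text
t: 23.9
eef_pos: [0.5458, 0.2267, 0.1389]
orientation: [0.492, 0.507, -0.493, 0.507]
wrist_force: [0.7, 0.8, -4.3]
width: 0.0315
```

Call:
arm_command:
  deltas:
    - [[0,0,0],0]

```text
t: 24.02
eef_pos: [0.5463, 0.2273, 0.1402]
orientation: [0.493, 0.507, -0.492, 0.508]
wrist_force: [0.4, 0.0, -4.0]
width: 0.0314
```

```bash
python3 - <<'E'
from h import *
o=robot.get_obs();print(o["t"],o["eef_pos"],o["wrist_force"],o["width"],R.from_quat(o["orientation"]).as_matrix()[:,1].round(4))
print("need world", (np.array([.5460,.2259,.1024])-o["eef_pos"]).round(4))
im,d,K,T=snap("wrist","wrist11");im2=snap("side","side11")[0];im3=snap("scene","scene11")[0]
cv2.imwrite("pics/s11.png",np.vstack([np.hstack([cv2.resize(im2[200:320,220:340,::-1],(400,400),interpolation=2),cv2.resize(im3[130:270,330:470,::-1],(400,400),interpolation=2)])]))
E
```

```text
24.025 [0.5463005  0.2273005  0.14018805] [ 0.38763935  0.02512173 -3.97614928] 0.03137953058186004 [0.9995 0.0302 0.0014]
need world [-0.0003 -0.0014 -0.0378]
```

View pics/s11.png

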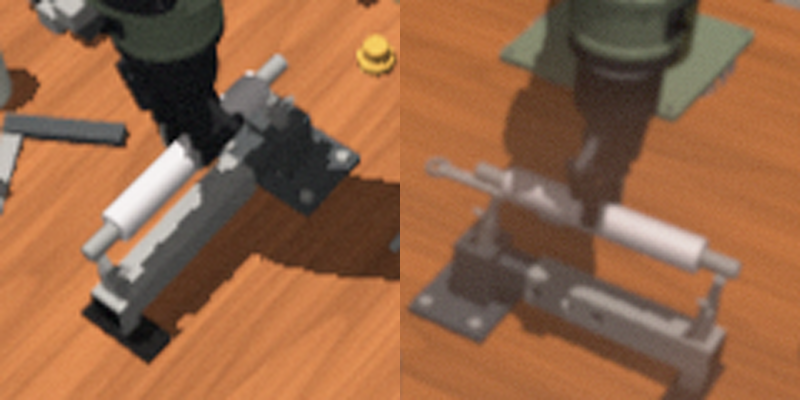

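View pics/wrist11.png

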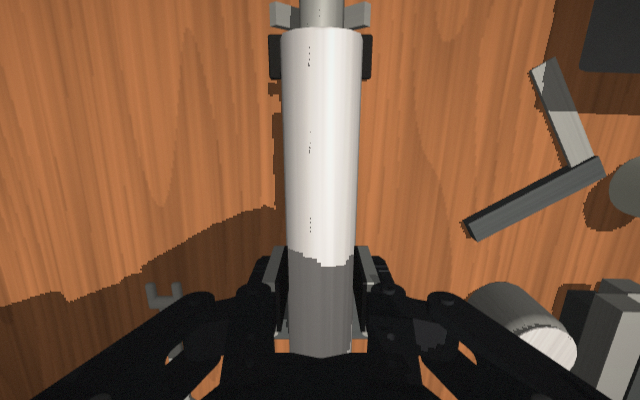

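```bash
python3 - <<'E'
from h import *
im,d,K,T=load("wrist11"); P=cloud(d,K,T); o=robot.get_obs(); M=R.from_quat(o["orientation"]).as_matrix()
L=(P-o["eef_pos"])@M
m=(P[...,2]>.12)&(P[...,2]<.14)&(abs(L[...,1])<.03)&(L[...,2]<-.08); q=L[m]; print("vee",m.sum(),q.min(0).round(4),q.max(0).round(4))
m=(P[...,2]>.165)&(abs(L[...,1])<.016)&(L[...,2]<-.08); q=L[m]; print("body/journal",q[:,2].min()); 
b=q[q[:,0]<-.033]; print("body end",np.percentile(b[:,2],[0,1]).round(4),"top",np.percentile(b[:,0],5), "y",b[:,1].min(),b[:,1].max())
E
```

```text
vee 1381 [ 0.004  -0.025  -0.1229] [ 0.0178  0.0249 -0.1121]
body/journal -0.11392907772543324
body end [-0.1105 -0.1015] top -0.03979141609152325 y -0.013213761667320929 0.014060321916565149
```

Call:
arm_command:
  deltas:
    - [[0.012,-0.0003,0.0014],0]
    - [[0.012,0,0],0]
    - [[0.006,0,0],0]
    - [[0,0,0],0]

```text
t: 24.68
eef_pos: [0.5452, 0.2259, 0.1085]
orientation: [0.492, 0.508, -0.493, 0.507]
wrist_force: [0.5, 0.2, -5.1]
width: 0.032
```

Call:
arm_command:
  deltas:
    - [[0.002,0,0],0]
    - [[0.001,0,0],0]
    - [[0,0,0],0]

```text
t: 25.05
eef_pos: [0.5455, 0.226, 0.1061]
orientation: [0.492, 0.508, -0.492, 0.508]
wrist_force: [0.1, 0.1, -5.1]
width: 0.0313
```

Call:
arm_command:
  deltas:
    - [[0.001,0,0],0]
    - [[0.001,0,0],0]
    - [[0,0,0],0]

```text
t: 25.42
eef_pos: [0.5455, 0.2259, 0.104]
orientation: [0.492, 0.508, -0.492, 0.508]
wrist_force: [-0.0, 0.2, -5.0]
width: 0.0315
```

Call:
arm_command:
  deltas:
    - [[0.0007,0,0],0]
    - [[0,0,0],0]

```text
t: 25.68
eef_pos: [0.5457, 0.226, 0.1035]
orientation: [0.492, 0.508, -0.492, 0.508]
wrist_force: [0.9, 0.7, -2.1]
width: 0.0312
```

Contact is starting.

Call:
arm_command:
  deltas:
    - [[0.0004,0,0],0]
    - [[0,0,0],0]

```text
t: 25.92
eef_pos: [0.5458, 0.226, 0.1033]
orientation: [0.493, 0.507, -0.492, 0.508]
wrist_force: [1.4, -0.7, 4.4]
width: 0.0315
```

Call:
arm_command:
  deltas:
    - [[0.0003,0,0],0]
    - [[0,0,0],0]

```text
t: 26.18
eef_pos: [0.5459, 0.226, 0.1031]
orientation: [0.493, 0.507, -0.492, 0.508]
wrist_force: [2.5, -1.5, 6.9]
width: 0.0312
```

Call:
arm_command:
  deltas:
    - [[0.0002,0.0004,0],0]
    - [[0,0,0],0]

```text
t: 26.42
eef_pos: [0.546, 0.226, 0.103]
orientation: [0.492, 0.508, -0.492, 0.508]
wrist_force: [-1.4, -1.6, 11.3]
width: 0.0314
```

```bash
python3 - <<'E'
from h import *
o=robot.get_obs();print(o["t"],o["eef_pos"],o["wrist_force"],o["torque"],o["width"])
M=R.from_quat(o["orientation"]).as_matrix(); print(M.round(4).tolist())
im,d,K,T=snap("wrist","wrist12");im2,d2,K2,T2=snap("side","side12");im3,d3,K3,T3=snap("scene","scene12")
cv2.imwrite("pics/s12.png",np.vstack([np.hstack([cv2.resize(im2[210:310,240:340,::-1],(400,400),interpolation=2),cv2.resize(im3[150:270,340:460,::-1],(400,400),interpolation=2)])]))
a=np.deg2rad(1.7); ex=np.array([np.cos(a),np.sin(a)]); ey=np.array([-np.sin(a),np.cos(a)]);og=np.array([.5495,.1092])
for n,dd,k,t in (("w",d,K,T),("side",d2,K2,T2),("scene",d3,K3,T3)):
    P=cloud(dd,k,t);L=P[...,:2]-og;x=L@ex;y=L@ey
    for lo,hi,nm in ((-.017,-.008,"j-near"),(.03,.05,"b-near"),(.155,.2,"b-far"),(.2435,.251,"j-far")):
        m=(P[...,2]>.115)&(P[...,2]<.16)&(abs(x)<.02)&(y>lo)&(y<hi)&(dd>0)
        if m.sum()>5: print(n,nm,m.sum(),"ztop",np.percentile(P[...,2][m],95).round(4),"x",np.median(x[m]).round(4))
E
```

```text
26.425 [0.54596726 0.22600378 0.10303271] [-1.38457397 -1.61575868 11.30666079] [-0.3115729   0.40981025  0.0719305 ] 0.03135305627802995
[[0.0003, 0.9995, 0.0306], [0.0003, 0.0306, -0.9995], [-1.0, 0.0004, -0.0002]]
w b-far 8656 ztop 0.1427 x -0.0002
side j-near 11 ztop 0.1369 x -0.0052
side b-near 59 ztop 0.1456 x -0.0073
side b-far 155 ztop 0.1456 x -0.0089
side j-far 14 ztop 0.1371 x -0.0046
scene j-near 13 ztop 0.134 x 0.0056
scene b-near 83 ztop 0.1414 x 0.0118
scene b-far 206 ztop 0.1425 x 0.0118
scene j-far 22 ztop 0.1353 x 0.0063
```

View pics/s12.png

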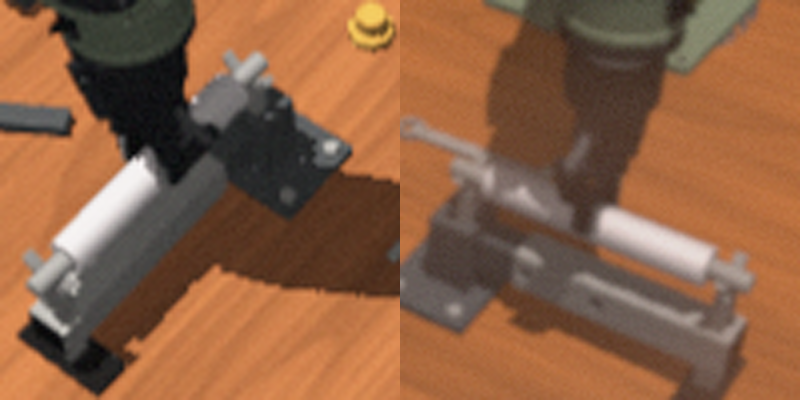

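Both journals sit in the vees and the body is level (top about 0.1425). I'll ease the push and let go.

Call:
arm_command:
  deltas:
    - [[-0.0005,0,0],0]
    - [[0,0,0],0]
  grip_force: 20

```text
t: 26.82
eef_pos: [0.5459, 0.226, 0.1031]
orientation: [0.492, 0.508, -0.492, 0.508]
wrist_force: [0.2, -0.6, 5.2]
width: 0.0315
```

Call:
arm_command:
  deltas:
    - [[0,0,0],0]
    - [[0,0,0],0]
    - [[0,0,0],0]
    - [[0,0,0],0]
    - [[0,0,0],0]
  hand: 1

```text
t: 27.45
eef_pos: [0.5458, 0.226, 0.103]
orientation: [0.492, 0.508, -0.492, 0.508]
wrist_force: [-0.2, 1.3, -0.6]
width: 0.0852
```

Call:
arm_command:
  deltas:
    - [[-0.01,0,0],0]
    - [[-0.03,0,0],0]
    - [[-0.04,0,0],0]
    - [[-0.05,0,0],0]
    - [[-0.02,0,0],0]

```text
t: 28.08
eef_pos: [0.5464, 0.2261, 0.2564]
orientation: [0.494, 0.507, -0.491, 0.508]
wrist_force: [0.3, -0.5, 0.2]
width: 0.0852
```

Call:
arm_command:
  deltas:
    - [[0,0,0.04],0]
    - [[0,0,0.05],0]
    - [[0,0,0.05],0]
    - [[0,0,0],0]
    - [[0,0,0],0]

```text
t: 28.7
eef_pos: [0.5502, 0.0867, 0.2534]
orientation: [0.492, 0.508, -0.492, 0.508]
wrist_force: [0.2, 0.9, 0.1]
width: 0.0849
```

```bash
python3 - <<'E'
from h import *
o=robot.get_obs();print(o["t"],o["eef_pos"],o["wrist_force"],o["width"])
im,d,K,T=snap("wrist","wrist13");im2,d2,K2,T2=snap("side","side13");im3,d3,K3,T3=snap("scene","scene13")
cv2.imwrite("pics/s13.png",np.vstack([np.hstack([cv2.resize(im2[210:310,240:340,::-1],(400,400),interpolation=2),cv2.resize(im3[150:270,340:460,::-1],(400,400),interpolation=2)])]))
a=np.deg2rad(1.7); ex=np.array([np.cos(a),np.sin(a)]); ey=np.array([-np.sin(a),np.cos(a)]);og=np.array([.5495,.1092])
for n,dd,k,t in (("w",d,K,T),("side",d2,K2,T2),("scene",d3,K3,T3)):
    P=cloud(dd,k,t);L=P[...,:2]-og;x=L@ex;y=L@ey
    for lo,hi,nm in ((-.017,-.008,"j-near"),(.03,.05,"b-near"),(.155,.2,"b-far"),(.2435,.251,"j-far")):
        m=(P[...,2]>.115)&(P[...,2]<.16)&(abs(x)<.02)&(y>lo)&(y<hi)&(dd>0)
        if m.sum()>5: print(n,nm,m.sum(),"ztop",np.percentile(P[...,2][m],95).round(4),"x",np.median(x[m]).round(4))
    m=(P[...,2]>.12)&(P[...,2]<.16)&(abs(x)<.008)&(dd>0)&(y>-.05)&(y<.3); print(n,"ext",y[m].min().round(4),y[m].max().round(4))
E
```

```text
28.7 [0.55015378 0.08665866 0.25344361] [0.15244601 0.90947871 0.09238988] 0.08494956881122187
w j-near 167 ztop 0.1349 x -0.0002
w b-near 905 ztop 0.1429 x -0.0003
w ext -0.0163 0.1325
side j-near 11 ztop 0.1356 x -0.0049
side b-near 58 ztop 0.144 x -0.0087
side b-far 154 ztop 0.1446 x -0.0079
side j-far 13 ztop 0.138 x -0.0065
side ext -0.0177 0.254
scene j-near 14 ztop 0.1341 x 0.0038
scene b-near 73 ztop 0.1422 x 0.0124
scene b-far 207 ztop 0.1422 x 0.0116
scene j-far 19 ztop 0.1327 x 0.0056
scene ext -0.0177 0.2536
```

View pics/s13.png

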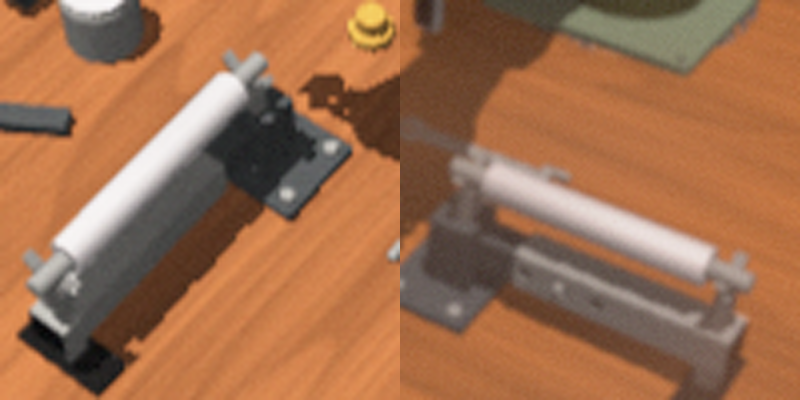

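View pics/wrist13.png

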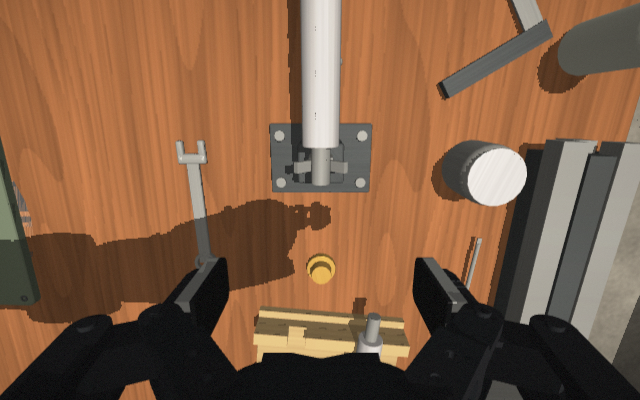

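View pics/scene13.png

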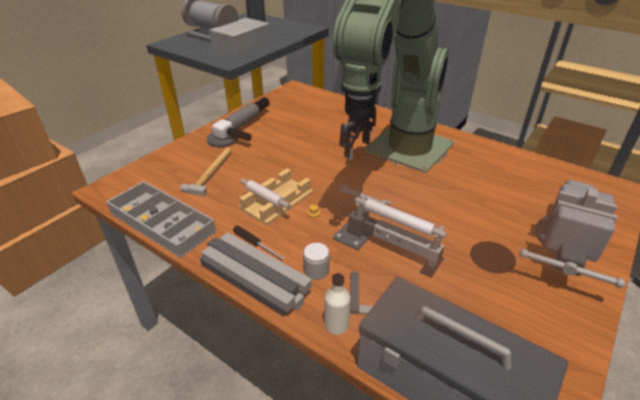

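The roller lies level in both vees and the button is proud at scene (387,236). The short roller and the other things have not moved, and the gripper is clear. Handing in.

```bash
python3 - <<'E'
from workcell import robot
print(robot.job_done())
E
```

```text
the job is handed in; nothing more can be done
None
```

The cradle is locked one hole longer, the long roller lies in its two vees, and I handed the job in at about 29 s.

**Sleeve and lock**
- I pinched the sleeve over the button and drew it out until the button stood out through the next hole. The vees are now about 235 mm apart by camera.
- At 40 N of grip the button had not given way at 15 N of pull. I raised the grip in steps to 100 N, and it gave way at about 11 N.
- I then tugged outward on the sleeve at about 15–16 N for over a second. It held, and the highest pull read at any time was 15.8 N.

**Roller**
- I lifted the long roller off the rack and lowered it into the vees until the wrist felt contact. The push on it reached at most about 11 N, and I eased that before opening the gripper.
- In the last pictures it lies level (body top about 142–143 mm, where 142 is expected) and centred between the vees to about 1 mm.
- The button still stands out, and the short roller, spacer, spanner and other things show no sign of having moved. The gripper was clear of everything at the end.

No last check failed. The cameras differed from each other by 2–3 mm in places, about what their calibration allows.

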